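# Take the dial padlock off the released lock-out station

## Robot

A 6-joint arm with a two-finger parallel gripper is mounted at the origin on the work surface. World frame = base frame: x ahead of the robot, y to its left, z up, the work surface at z = 0. Lengths are in m, angles in rad, forces in N, time in s.
With the tool pointing down it reaches from about 0.35 to 0.85 m from the base axis. Payload 8.1 kg.
Tool frame: the origin (TCP) lies at the very end of the fingers, on their centre line; the grasp point (between the pads) lies arm.pinch_z behind it (arm.pinch_z is the distance from the TCP to the grasp point, in m); z points along the fingers, y is the line along which they close (so a half turn about z gives the same grasp; the last joint's range is limited). The gripper opens to 85 mm and grips with 20 to 120 N. Pads are 22 mm wide; open, the fingers measure 114 mm over their backs; the gripper's body (76 mm by 85 mm) begins 54 mm behind the grasp point. The pads swing forward as they close: fully open they stand 13 mm farther back than shut.
Start: joints at [1.114, 0.13, 1.488, -0, 1.523, -0.085], TCP at [0.218, 0.559, 0.231] pointing down, gripper open.
Joint ranges: [-2.96, 2.96], [-0.89, 2.26], [0.02, 2.5], [-1.34, 4.48], [0, 2.73], [-2.66, 2.66]. Speed limits (rad/s): [2.39, 2.39, 2.79, 3.14, 3.14, 3.14].

## Interface

Orientations are given as a unit quaternion [w, x, y, z].
In Python, from rig import arm gives the robot as it stands.
- The arm moves only by the tool drive_effector, called in YAML: its name, and indented under it one key for each argument. Schema: {"type":"object","properties":{"deltas":{"type":"array","items":{"type":"array","prefixItems":[{"type":"number"},{"type":"array","items":{"type":"number"},"minItems":3,"maxItems":3},{"type":"array","items":{"type":"number"},"minItems":3,"maxItems":3}],"minItems":3,"maxItems":3},"minItems":1,"maxItems":10},"clamp_n":{"type":"number"},"only":{"type":"string"},"quiet":{"type":"boolean"},"lines":{"type":"string"}},"required":["deltas"],"additionalProperties":false}. deltas is a list of rows, 1 to 10 of them, each written [opening, [dx, dy, dz], [rx, ry, rz]]: the finger opening in m, then dx, dy, dz in shares of the most that a row can go, 1 being 62.5 mm, then a rotation vector rx, ry, rz in units of 0.1 rad; each row shifts and turns the commanded pose from where the row before left it, along the tool's axes as they then stand; what a row does not reach is not made up. A row lasts 1/8 s, in which the tool goes at most 0.0625 m and 0.188 rad, less where a joint would pass 70% of its speed; a pose out of reach is approached as far as the arm can. The fingers move at their own pace and stop on an object; clamp_n is the grip in N (left out, the last holds). Time passes only in rows, so rows that do not move let the fingers close. The tool returns the time, the measured TCP pose, the force, the opening and the grip force at its end. only (a regular expression) keeps the lines of the reply that match it, lines (a string "A,B") keeps lines A to B, and quiet returns only ok. Input that does not fit is refused with a message, and nothing moves.
- arm.get_obs(): the state, without advancing time (a new reading comes with each control period).
- arm.grab_frame(name): name is "side" or "top" or "wrist"; returns (picture, depth): 480x640x3 uint8, blue, green, red; 480x640 float32, m along the optical axis (not along the pixel's ray), 0 where there is no reading.
- arm.camera_model(name): a dict with "fovy" (degrees; the focal length in pixels is half the picture's height over the tangent of half this angle, whatever the lens; pixels are square), "cx", "cy" (the principal point, pixels), "view" (4x4, takes a point from world to camera coordinates). Camera axes: x right, y up, looking along -z (the intrinsics and any distortion apply to the point x, -y, -z); pixel columns grow to the right and rows downward; lengths in m; the calibration is good to about 2 mm. A picture is of the moment at which its call begins: read the wrist's pose just before it. camera_model takes no time and is no camera call; for the wrist camera it gives the pose at the moment of the call.
- arm.hand_in(): hands the job in; it is judged then, once.
The state is a dict: "t": time; "qpos": joint angles; "qvel": joint speeds; "effort": joint torques, N m; "tool_pos": TCP position; "orientation": TCP orientation; "ft_force": force on the tool from outside, world axes, zero at the start; "moment": the same for the moment, N m; "finger_gap": finger opening in m; "finger_force": force on a finger pad.
Only numpy, scipy, OpenCV 4.12 (cv2) and the standard library are available. Lean on these libraries where they do the work, as an engineer would, in place of code of your own. Each camera call takes 0.05 s, during which the arm holds its last target. There are 200 camera calls.

## Task

One machine is released for use again: its lock-out station has the round ring-shaped tally on its tray (the other has the square plate). Turn the dial of that station's padlock clockwise, click by click, until the pointer of its grip lines up with the rib towards the shackle, pull the shackle fully open, then lift the padlock off its station and present it: finish while holding it still in the gripper, dial up and level, shackle open, about 20 cm above the bench. Leave the other lock, the tally, the plate and everything else on the bench as they are.

Things in the scene. Friction and masses are not known exactly. Their poses are not given: they have to be found in the camera images.
- station1: fixed grey lock-out station, plate 170 x 120 x 30 mm lying on the bench. Origin: on the bench, under the lock's place; x runs from shackle end to tray end, z up; plate x -60 to 110, y +-60 mm. Lugs at the lock's front (x -50 to -40, y -15 to 5) and rear (x 39 to 49, y +-30), tops 48 mm above the bench; low side stops (8 mm above the plate) at x 26 to 38, |y| 31 to 38
- station1_staple (a point): top of the staple: arch of 7 mm round bar over the shackle leg at y = +21 mm, x -51 to -43, y 7 to 35 mm in the station's frame, up to 58 mm above the bench. The lock cannot be lifted until the shackle is out of it; when open the tip clears it by 7 mm
- station1_tray (a point): the tray place of station1: the bare end of the plate, centre point on the plate's top, 80 mm along the station's +x; the tally or the square plate lies within about 25 mm of it
- lock1: loose brass padlock lying flat on its station, dial up, 0.4 to 0.65 kg. Body 76 (x) x 60 (y) x 40 (z) mm; origin: centre of its underside; axes as the station's. The shackle leaves the -x face. Its sides (60 mm apart in y) are free for gripping at x = 0; the dial's bar grip reaches 72 mm above the underside. With the shackle fully open it lifts straight up
- lock1_dial (a joint): turn of the dial, rad, 0 to 2.5, growing clockwise from above; spring click notches every 0.4 (0, 0.4 ... 2.4), about 0.15 N m a click, settles into the nearest. Opens only in the notch at 2.0 (+-0.1), pointer then along lock -x, in line with the rib. Starts below 1.7: turn clockwise. Pointer angle in the lock's frame (counterclockwise from x): pi + 2.0 - value
- lock1_grip (a point): point on the dial axis, 66 mm above the lock's underside: the height to grip from above. Dial: 42 mm steel disc (top 44 mm above the underside) with an upright black bar grip 36 x 14 mm, 28 mm high, top at 72 mm; its long way is the pointer line, the pointer end has a steel stripe on top and a beak low on the bar, out to 24 mm. The rib is a 3 mm raised bar on the body by the shackle
- lock1_shackle (a joint): how far the shackle is pulled out, m: 0 shut, 0.030 fully open (along lock -x); takes about 3 N and stays where left; blocked, but for about 2 mm of play, unless the dial is in its opening notch
- lock1_bow (a point): middle of the cross bar (bow) of the U shackle, on the bar's axis; moves with it. 9 mm round steel, straight for 26 mm along lock y, 14 mm above the lock's underside, 60 mm from the lock's face when shut, 38 mm beyond the plate's edge. Legs at y = +-21 mm with 33 mm free between them for a finger
- station2: fixed grey lock-out station, plate 170 x 120 x 30 mm lying on the bench. Origin: on the bench, under the lock's place; x runs from shackle end to tray end, z up; plate x -60 to 110, y +-60 mm. Lugs at the lock's front (x -50 to -40, y -15 to 5) and rear (x 39 to 49, y +-30), tops 48 mm above the bench; low side stops (8 mm above the plate) at x 26 to 38, |y| 31 to 38
- station2_staple (a point): top of the staple: arch of 7 mm round bar over the shackle leg at y = +21 mm, x -51 to -43, y 7 to 35 mm in the station's frame, up to 58 mm above the bench. The lock cannot be lifted until the shackle is out of it; when open the tip clears it by 7 mm
- station2_tray (a point): the tray place of station2: the bare end of the plate, centre point on the plate's top, 80 mm along the station's +x; the tally or the square plate lies within about 25 mm of it
- lock2: loose brass padlock lying flat on its station, dial up, 0.4 to 0.65 kg. Body 76 (x) x 60 (y) x 40 (z) mm; origin: centre of its underside; axes as the station's. The shackle leaves the -x face. Its sides (60 mm apart in y) are free for gripping at x = 0; the dial's bar grip reaches 72 mm above the underside. With the shackle fully open it lifts straight up
- lock2_dial (a joint): turn of the dial, rad, 0 to 2.5, growing clockwise from above; spring click notches every 0.4 (0, 0.4 ... 2.4), about 0.15 N m a click, settles into the nearest. Opens only in the notch at 2.0 (+-0.1), pointer then along lock -x, in line with the rib. Starts below 1.7: turn clockwise. Pointer angle in the lock's frame (counterclockwise from x): pi + 2.0 - value
- lock2_grip (a point): point on the dial axis, 66 mm above the lock's underside: the height to grip from above. Dial: 42 mm steel disc (top 44 mm above the underside) with an upright black bar grip 36 x 14 mm, 28 mm high, top at 72 mm; its long way is the pointer line, the pointer end has a steel stripe on top and a beak low on the bar, out to 24 mm. The rib is a 3 mm raised bar on the body by the shackle
- lock2_shackle (a joint): how far the shackle is pulled out, m: 0 shut, 0.030 fully open (along lock -x); takes about 3 N and stays where left; blocked, but for about 2 mm of play, unless the dial is in its opening notch
- lock2_bow (a point): middle of the cross bar (bow) of the U shackle, on the bar's axis; moves with it. 9 mm round steel, straight for 26 mm along lock y, 14 mm above the lock's underside, 60 mm from the lock's face when shut, 38 mm beyond the plate's edge. Legs at y = +-21 mm with 33 mm free between them for a finger
- tally: the round tally: flat steel ring, 44 mm outside, 22 mm hole, 8 mm thick, lying on the tray of one station; origin: centre of its underside; that station's lock is the one to take off
- blank: flat square steel plate 40 x 40 x 8 mm, lying on the tray of the other station, whose lock stays; origin: centre of its underside
- buff: grey cloth polishing wheel 100 mm across, 22 mm thick, lying flat; a bystander, leave alone; origin: centre of its underside
- spanner: steel spanner lying on the bench; a bystander, leave alone; origin: centre of its underside
- tin: can 56 mm across, 75 mm high, between or behind the stations; a bystander, leave alone; origin: centre of its underside
- roughstone: brown rough stone 72 mm across, 44 mm high, near the stations' shackle ends; a bystander, leave alone; origin: centre of its underside
- mug: white mug 76 mm across, 90 mm high; a bystander, leave alone; origin: centre of its underside
- handbrush: hand brush lying on the bench; a bystander, leave alone; origin: centre of its underside

How it is judged:
By the outcome, as a careful person would: the job done as asked, in the order asked, and still so for the second after the job is handed in, while the arm keeps its last pose, push and grip.
It also fails if it takes over 61 s, if anything falls off the work surface, if the arm or the gripper's body presses on something with over 40 N, if the wrist force passes 120 N, or if a joint passes its speed limit or range.

## Working session

There is one attempt and no reset: what is moved stays moved. The work goes in short steps, Python scripts to look and compute and a tool call to move; the robot and the scene stay as the last step left them, time stands still between calls to the robot, and variables do not carry over. Pictures are saved under pics/ and viewed, at most 10 in all, crops included, and the job is handed in when it is done.

```bash
ls; mkdir -p pics
```

Run:
```python
from rig import arm
import cv2,numpy as np
print(arm.get_obs(),arm.pinch_z)
for n in("top","side"):
    p,d=arm.grab_frame(n);cv2.imwrite(f"pics/{n}0.png",p);np.save(f"pics/{n}0.npy",d)
    print(n,arm.camera_model(n))
print(arm.camera_model("wrist"))
```

```text
pics
rig.py
{'t': 0.0, 'qpos': array([ 1.11361391e+00,  1.31167042e-01,  1.48927133e+00,  1.90269383e-05,
        1.52299891e+00, -8.54161797e-02]), 'qvel': array([-9.54973112e-05,  6.43183568e-05, -7.51847686e-04,  2.12821605e-05,
       -4.91415068e-04, -4.88155926e-04]), 'effort': array([-3.30623980e-04, -5.69397497e+01, -5.00554168e+01, -2.40502668e-04,
        1.45631892e-02, -5.41527015e-05]), 'tool_pos': array([0.21769715, 0.55852844, 0.23024528]), 'orientation': array([-2.56319680e-04,  1.84814889e-01,  9.82772917e-01, -8.86033217e-04]), 'ft_force': array([ 0.43493056, -0.04213988,  0.27658939]), 'moment': array([ 0.02484921,  0.01376865, -0.00539278]), 'finger_force': 0.0, 'finger_gap': 0.0852451107882626} 0.0187
top {'fovy': 50.09756754326515, 'cx': 316.0106810483936, 'cy': 241.25441944185027, 'view': array([[-0.01841075, -0.99949271, -0.02598794,  0.01040276],
       [ 0.99706112, -0.0202868 ,  0.0738753 , -0.55438509],
       [-0.07436504, -0.02455146,  0.99692882, -1.08735117],
       [ 0.        ,  0.        ,  0.        ,  1.        ]])}
side {'fovy': 54.87151044416459, 'cx': 313.2796522150878, 'cy': 237.2465636152623, 'view': array([[ 0.97938601, -0.20192071,  0.0055742 , -0.52747132],
       [ 0.13643537,  0.68160475,  0.71888828, -0.13278813],
       [-0.14895783, -0.7033086 ,  0.69510328, -1.19654362],
       [ 0.        ,  0.        ,  0.        ,  1.        ]])}
{'fovy': 71.43064438231997, 'cx': 318.3101059329373, 'cy': 242.33026669862673, 'view': array([[ 3.63137576e-01,  9.31735119e-01, -8.76735194e-04,
        -5.98832090e-01],
       [-8.96348853e-01,  3.49088842e-01, -2.73305167e-01,
         3.56099082e-02],
       [-2.54341964e-01,  1.00033236e-01,  9.61926981e-01,
        -3.78655044e-01],
       [ 0.00000000e+00,  0.00000000e+00,  0.00000000e+00,
         1.00000000e+00]])}
```

View pics/top0.png

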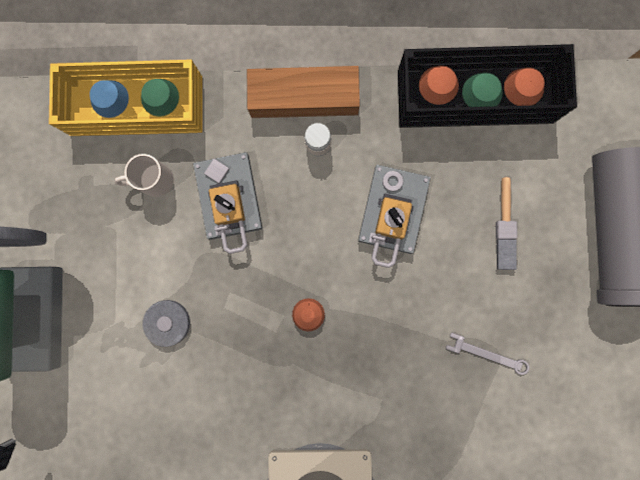

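View pics/side0.png

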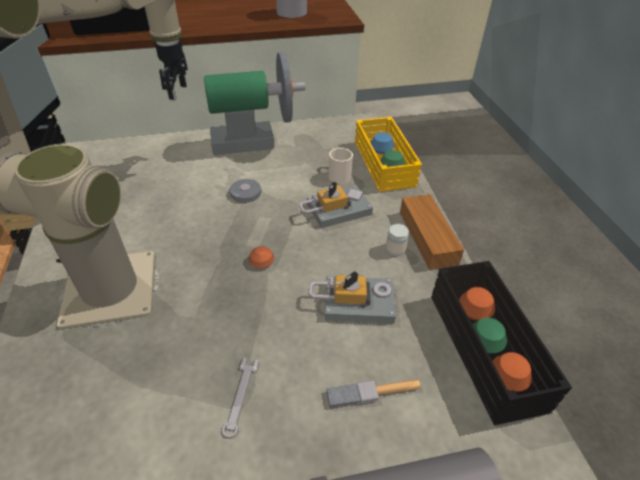

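The ring tally lies on the right-hand station (ring at 393,181; lock body about 394,218; bow about 385,263 in the top view). The square plate is on the left-hand station, at 217,170. Next I'll measure roughly and move the wrist camera over the right-hand station.

Create h.py:
```python
import numpy as np,cv2
from scipy.spatial.transform import Rotation as R
from rig import arm
def ray(m,u,v):
    f=240/np.tan(np.radians(m["fovy"])/2)
    V=np.array(m["view"]);Rm=V[:3,:3];c=-Rm.T@V[:3,3]
    d=Rm.T@np.array([(u-m["cx"])/f,-(v-m["cy"])/f,-1]);return c,d
def atz(m,u,v,z):
    c,d=ray(m,u,v);return c+d*(z-c[2])/d[2]
def tri(obs):
    A=np.zeros((3,3));b=np.zeros(3);L=[]
    for m,u,v in obs:
        c,d=ray(m,u,v);d/=np.linalg.norm(d);P=np.eye(3)-np.outer(d,d);A+=P;b+=P@c;L.append((c,P))
    x=np.linalg.solve(A,b);return x,[round(float(np.linalg.norm(P@(x-c)))*1e3,1) for c,P in L]
def proj(m,p):
    f=240/np.tan(np.radians(m["fovy"])/2);q=m["view"][:3,:3]@p+m["view"][:3,3]
    return m["cx"]+f*q[0]/-q[2],m["cy"]-f*q[1]/-q[2]
def tool(p,Rt=None):
    "tool-axis shift to bring TCP to world p; optional goal rotation matrix -> rotvec"
    o=arm.get_obs();q=o["orientation"];T=R.from_quat(q[[1,2,3,0]])
    print("shift",T.inv().apply(np.array(p)-o["tool_pos"]).round(4))
    if Rt is not None: print("rotvec",(T.inv()*R.from_matrix(Rt)).as_rotvec().round(4))
```

Run:
```python
from h import *
m=arm.camera_model("top");np.set_printoptions(precision=4,suppress=True)
for n,u,v,z in [("tally",393,181,.038),("grip",396,217,.1),("bow",385,264,.044),("bow2",236,250,.044)]:print(n,atz(m,u,v,z))
print(proj(arm.camera_model("side"),atz(m,393,181,.038)))
o=arm.get_obs();T=R.from_quat(o["orientation"][[1,2,3,0]]);print(T.as_matrix())
w=arm.camera_model("wrist");c=-w["view"][:3,:3].T@w["view"][:3,3];print("cam in tool",T.inv().apply(c-o["tool_pos"]),"look",T.inv().apply(-w["view"][2,:3]))
tool([.54,-.15,.33])
p=cv2.imread("pics/top0.png")[140:290,340:460];cv2.imwrite("pics/c1.png",cv2.resize(p,None,fx=4,fy=4,interpolation=2))
```

```text
tally [ 0.6788 -0.1675  0.038 ]
grip [ 0.594  -0.1633  0.1   ]
bow [ 0.502  -0.1448  0.044 ]
bow2 [0.5376 0.1689 0.044 ]
(np.float64(381.940312650489), np.float64(288.1476000856127))
[[-0.9317  0.3633 -0.0007]
 [ 0.3633  0.9317 -0.0015]
 [ 0.0001 -0.0017 -1.    ]]
cam in tool [ 0.0693 -0.0006 -0.1431] look [-0.2734  0.0008  0.9619]
shift [-0.5576 -0.5432 -0.0988]
```

```bash
python3 -c "
from h import *
tool([.55,-.16,.25])"
```

```text
shift [-0.5706 -0.5488 -0.0188]
```

View pics/c1.png

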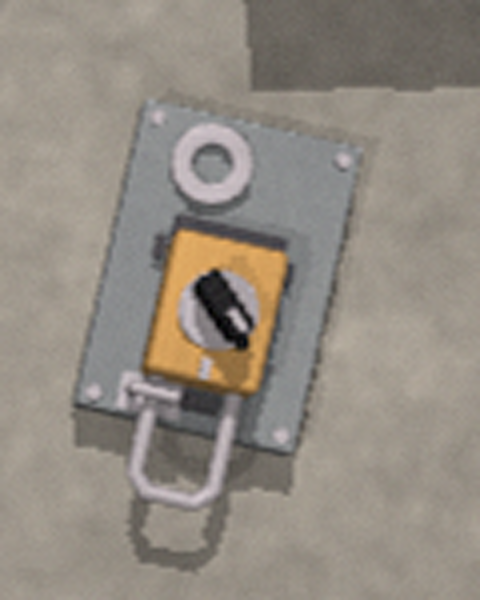

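The pointer stripe end is at lower right (about 238,330 in the crop) and the rib is at (205,365), so the dial has about 0.8 rad to go clockwise. The station axis is tilted about 13°.

Units first: shifts go in shares of 62.5 mm and turns go in units of 0.1 rad. So -0.044 m is -0.704, -0.042 m is -0.672.

drive_effector:
  deltas:
    - [0.085,[-0.32,-0.32,-0.032],[0,0,0]]
    - [0.085,[-0.704,-0.672,-0.032],[0,0,0]]
    - [0.085,[-0.704,-0.672,-0.032],[0,0,0]]
    - [0.085,[-0.704,-0.672,-0.032],[0,0,0]]
    - [0.085,[-0.704,-0.672,-0.032],[0,0,0]]
    - [0.085,[-0.704,-0.672,-0.032],[0,0,0]]
    - [0.085,[-0.704,-0.672,-0.032],[0,0,0]]
    - [0.085,[-0.704,-0.672,-0.032],[0,0,0]]
    - [0.085,[-0.704,-0.672,-0.032],[0,0,0]]
    - [0.085,[-0.704,-0.672,-0.032],[0,0,0]]

```text
t: 1.35
tool_pos: [0.4613, 0.0351, 0.2512]
orientation: [0.0, 0.185, 0.983, 0.0]
ft_force: [1.0, 0.6, 0.1]
finger_gap: 0.0851
finger_force: 0.0
```

drive_effector:
  deltas:
    - [0.085,[-0.704,-0.672,0],[0,0,0]]
    - [0.085,[-0.704,-0.672,0],[0,0,0]]
    - [0.085,[-0.704,-0.672,0],[0,0,0]]
    - [0.085,[-0.32,-0.32,0],[0,0,0]]
    - [0.085,[0,0,0],[0,0,-1.4]]
    - [0.085,[0,0,0],[0,0,0]]

```text
t: 2.1
tool_pos: [0.5492, -0.1544, 0.2505]
orientation: [-0.001, 0.116, 0.993, 0.0]
ft_force: [0.1, -0.6, -0.5]
finger_gap: 0.0852
finger_force: 0.0
```

Run:
```python
from h import *
import pickle
m=arm.camera_model("wrist");p,d=arm.grab_frame("wrist");cv2.imwrite("pics/w1.png",p);np.save("pics/w1.npy",d);pickle.dump(m,open("pics/w1.pkl","wb"))
```

```text
(no output)
```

View pics/w1.png

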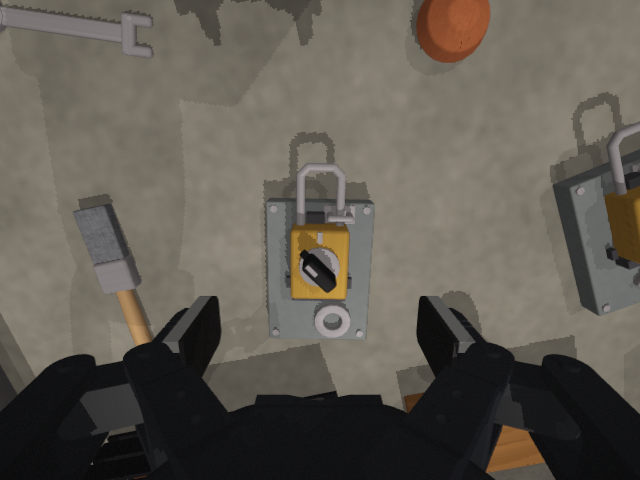

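The ring station is nearly aligned with the tool, with the lock body centre about (320,262), bow (321,167) and dial (318,270). I'll take a second, lower view.

drive_effector:
  deltas:
    - [0.085,[0.48,0.24,0.48],[0,0,0]]
    - [0.085,[0.48,0.24,0.64],[0,0,0]]
    - [0.085,[0,0,0],[0,0,0]]

```text
t: 2.52
tool_pos: [0.4925, -0.108, 0.1753]
orientation: [-0.006, 0.116, 0.993, 0.001]
ft_force: [0.0, -0.5, 0.3]
finger_gap: 0.0846
finger_force: 0.0
```

Run:
```python
from h import *
import pickle
m=arm.camera_model("wrist");p,d=arm.grab_frame("wrist");cv2.imwrite("pics/w2.png",p);np.save("pics/w2.npy",d);pickle.dump(m,open("pics/w2.pkl","wb"))
g=tri([(m,320,240)]) if 0 else 0
for z,pt in((.1,[.594,-.163,.1]),(.044,[.502,-.145,.044])): print(proj(m,np.array(pt)))
q=cv2.imread("pics/w1.png")[150:350,240:400]
u0=int(proj(m,np.array([.594,-.163,.07]))[0]);v0=int(proj(m,np.array([.594,-.163,.07]))[1])
a=max(v0-190,0);b=u0-110
print(b,a)
c2=cv2.resize(p[a:a+290,b:b+200],None,fx=2,fy=2,interpolation=2)
c1=cv2.resize(q[:193,:130],None,fx=3,fy=3,interpolation=2)
print(c1.shape,c2.shape)
h=max(c1.shape[0],c2.shape[0])
f=lambda c:cv2.copyMakeBorder(c,0,h-c.shape[0],0,0,0)
cv2.imwrite("pics/pair.png",np.hstack([f(c1),f(c2)]))
```

```text
(np.float64(279.85153338668306), np.float64(391.3157118386983))
(np.float64(279.3750193423459), np.float64(254.23751802243896))
173 177
(579, 390, 3) (580, 400, 3)
```

View pics/pair.png

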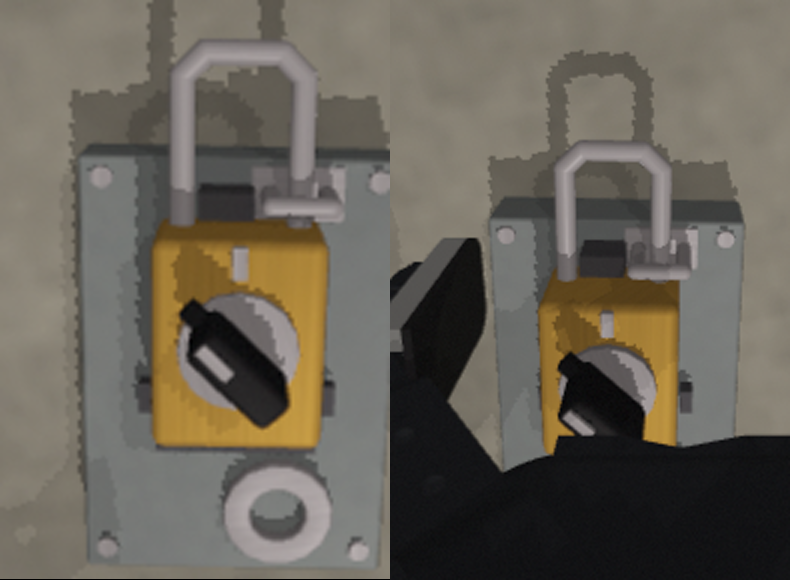

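V1 crop (3x): bow bar centre (243,52), rib (240,264), disc centre (239,351), plate screws (101,177), (378,183), (108,544), (358,551). V2 crop (2x): bow (222,152), rib (216,323), disc (218,394), screws (116,236), (335,240). The pointer stands about 45° short of the rib, which is two clicks.

Run:
```python
from h import *
import pickle
np.set_printoptions(precision=4,suppress=True)
m1,m2=[pickle.load(open(f"pics/w{i}.pkl","rb")) for i in(1,2)]
a=lambda x,y:(m1,240+(x+.5)/3-.5,150+(y+.5)/3-.5)
b=lambda x,y:(m2,173+(x+.5)/2-.5,177+(y+.5)/2-.5)
for n,p,q in[("bow",(243,52),(222,152)),("rib",(240,264),(216,323)),("disc",(239,351),(218,394)),("s1",(101,177),(116,236)),("s2",(378,183),(335,240))]:
    print(n,*tri([a(*p),b(*q)]))
S=[atz(*a(*p),.032) for p in((101,177),(378,183),(108,544),(358,551))]
for s in S:print(s)
print("yaw",[np.arctan2(v[1],v[0]) for v in(S[2]-S[0],S[3]-S[1])],np.arctan2(*(S[0]-S[1])[::-1])+np.pi/2,np.arctan2(*(S[2]-S[3])[::-1])+np.pi/2)
d=np.load("pics/w1.npy")
for n,x,y in[("bow",243,52),("rib",240,264),("bodytop",300,420),("bodytop",180,420),("plate",200,520),("bar top",245,390),("bench",20,20)]:
    m,u,v=a(x,y);c,r=ray(m,u,v);print(n,c+r*d[round(v),round(u)])
# ring-edge disc in top view
m=arm.camera_model("top");print("top bow",atz(m,340+174/4,140+497/4,.044),"disc",atz(m,340+218/4,140+312/4,.074))
```

```text
bow [ 0.5007 -0.1406  0.047 ] [0.2, 0.2]
rib [ 0.5661 -0.1577  0.0708] [0.3, 0.3]
disc [ 0.5935 -0.1639  0.079 ] [0.3, 0.3]
s1 [ 0.5327 -0.2013  0.0328] [0.0, 0.0]
s2 [ 0.5586 -0.1031  0.0314] [0.3, 0.3]
[ 0.5328 -0.2014  0.032 ]
[ 0.5583 -0.1035  0.032 ]
[ 0.6786 -0.2388  0.032 ]
[ 0.7052 -0.1407  0.032 ]Traceback (most recent call last):
  File "<stdin>", line 11, in <module>
TypeError: return arrays must be of ArrayType
```

Station yaw is -0.251, the dial axis is at (0.5942,-0.1645) and the bow at (0.500,-0.1404), both matching the text's heights. I'll align the tool with the bar grip first.

Add to h.py:
```python
def Rh(h):
    x=np.array([np.cos(h),np.sin(h),0]);z=np.array([0,0,-1.]);return np.c_[x,np.cross(z,x),z]
YAW=-.251;D=np.array([.5942,-.1645]);LX=np.array([np.cos(YAW),np.sin(YAW)])
```

```text
(no output)
```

drive_effector:
  deltas:
    - [0.085,[0,0,0],[0,0,-1.5]]
    - [0.085,[0,0,0],[0,0,-1.5]]
    - [0.06,[0,0,0],[0,0,-1.6]]
    - [0.05,[0,0,0],[0,0,-1.6]]
    - [0.05,[0,0,0],[0,0,-1.6]]
    - [0.05,[0,0,0],[0,0,0]]

```text
t: 3.32
tool_pos: [0.4998, -0.1118, 0.1836]
orientation: [0.002, -0.27, 0.963, -0.001]
ft_force: [-0.4, 0.1, 0.4]
finger_gap: 0.0501
finger_force: 0.0
```

```bash
python3 -c "
from h import *
tool([*D,.16],Rh(np.pi+.549))"
```

```text
shift [-0.0532 -0.094   0.024 ]
rotvec [-0.0031  0.0025 -0.003 ]
```

In the tool's units: -0.047 m is -0.752, -0.027 m is -0.432, -0.003 rad is -0.03.

drive_effector:
  deltas:
    - [0.045,[-0.432,-0.752,0.192],[0,0,0]]
    - [0.045,[-0.416,-0.752,0.192],[0,0,-0.03]]
    - [0.045,[0,0,0],[0,0,0]]
    - [0.045,[0,0,0],[0,0,0]]

```text
t: 3.82
tool_pos: [0.5926, -0.1639, 0.1577]
orientation: [0.0, -0.271, 0.963, -0.0]
ft_force: [0.2, 0.2, 0.1]
finger_gap: 0.0452
finger_force: 0.0
```

Run:
```python
from h import *
import pickle
tool([*D,.078],Rh(np.pi+.549))
m=arm.camera_model("wrist");p,d=arm.grab_frame("wrist");cv2.imwrite("pics/w3.png",p)
for pt in((*D,.102),(*(D-.018*np.array([np.cos(.549),np.sin(.549)])),.102),(*(D+.018*np.array([np.cos(.549),np.sin(.549)])),.102)):print(proj(m,np.array(pt)))
```

```text
shift [-0.001  -0.0013  0.0797]
rotvec [-0.0001  0.0002 -0.001 ]
(np.float64(316.6919085977528), np.float64(263.9089079674776))
(np.float64(316.6309215538604), np.float64(236.3333822047568))
(np.float64(316.75010089490064), np.float64(290.22077827264354))
```

View pics/w3.png

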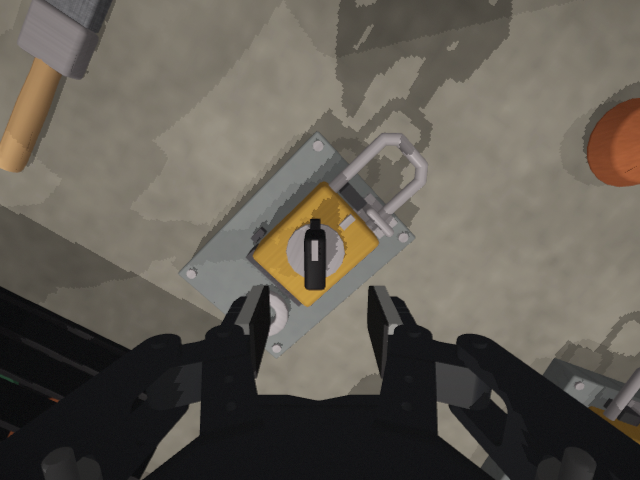

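The bar stands upright in the picture (x≈315, rows 230–290), where I predicted it. Descend and close.

drive_effector:
  deltas:
    - [0.045,[-0.016,-0.016,0.48],[0,0,0]]
    - [0.04,[0,0,0.48],[0,0,0]]
    - [0.035,[0,0,0.3152],[0,0,0]]
    - [0.035,[0,0,0],[0,0,0]]
    - [0.0,[0,0,0],[0,0,0]]
    - [0.0,[0,0,0],[0,0,0]]
    - [0.0,[0,0,0],[0,0,0]]
    - [0.0,[0,0,0],[0,0,0]]
  clamp_n: 60

```text
t: 4.88
tool_pos: [0.595, -0.1647, 0.0797]
orientation: [0.001, -0.272, 0.962, -0.001]
ft_force: [-0.1, -0.4, 6.4]
finger_gap: 0.0128
finger_force: 63.4
```

drive_effector:
  deltas:
    - [0,[0,0,0],[0,0,1]]
    - [0,[0,0,0],[0,0,1]]
    - [0,[0,0,0],[0,0,1]]
    - [0,[0,0,0],[0,0,1]]
    - [0,[0,0,0],[0,0,0]]
    - [0,[0,0,0],[0,0,1]]
    - [0,[0,0,0],[0,0,1]]
    - [0,[0,0,0],[0,0,1]]
    - [0,[0,0,0],[0,0,1]]
    - [0,[0,0,0],[0,0,0]]

```text
t: 6.12
tool_pos: [0.5953, -0.1642, 0.0797]
orientation: [0.002, 0.125, 0.992, -0.0]
ft_force: [1.1, 1.1, 6.3]
finger_gap: 0.0125
finger_force: 63.4
```

```bash
python3 -c "
from h import *
tool([*D,.078],Rh(np.pi-.251));print(arm.get_obs()['moment'])"
```

```text
shift [ 0.001  -0.0006  0.0017]
rotvec [0.0005 0.0038 0.0006]
[ 0.34355237 -0.24352272 -0.10203243]
```

In the tool's units: -0.03 m is -0.48, -0.05 m is -0.8.

drive_effector:
  deltas:
    - [0.04,[0,0,0],[0,0,0]]
    - [0.04,[0,0,0],[0,0,0]]
    - [0.04,[0,0,0],[0,0,0]]
    - [0.04,[0,0,-0.48],[0,0,0]]
    - [0.04,[0,0,-0.8],[0,0,0]]
    - [0.04,[0.64,0,-0.64],[0,0,0]]
    - [0.04,[0.32,0,0],[0,0,0]]
    - [0.04,[0,0,0],[0,0,0]]

```text
t: 7.12
tool_pos: [0.535, -0.1493, 0.1982]
orientation: [0.0, 0.124, 0.992, -0.0]
ft_force: [0.1, 1.0, 0.3]
finger_gap: 0.04
finger_force: 0.0
```

Run:
```python
from h import *
m=arm.camera_model("wrist");p,d=arm.grab_frame("wrist")
u,v=map(int,proj(m,np.array([*(D-.03*LX),.07])))
print(u,v);a=max(v-120,0);cv2.imwrite("pics/w4.png",cv2.resize(p[a:a+200,u-100:u+100],None,fx=3,fy=3,interpolation=2))
print(arm.get_obs()["qpos"]);tool([.5,-.1404,.16],Rh(np.pi-.251-np.pi/2))
```

```text
318 268
[-3.64288756e-01  2.87899903e-02  1.65696630e+00 -2.25979241e-05
  1.45555647e+00 -1.68616785e+00]
shift [ 0.0365 -0.      0.0376]
rotvec [2.0000e-04 3.0000e-04 1.5729e+00]
```

View pics/w4.png

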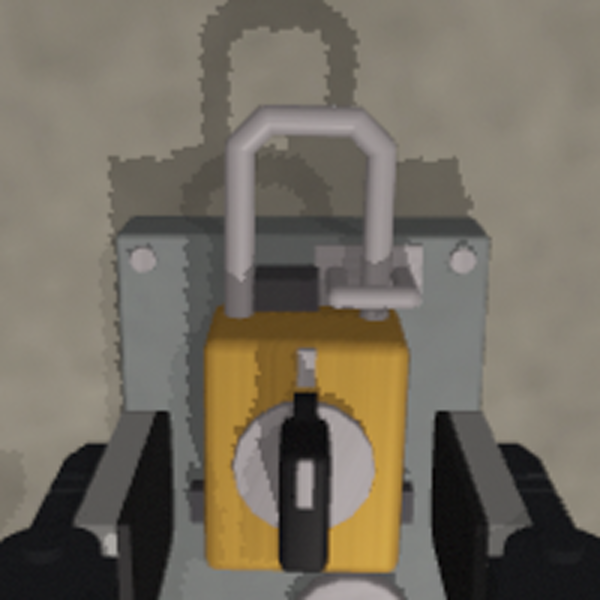

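The dial pointer is now in line with the rib at (306,365). Next I turn the tool 90° and go over the bow.

In the tool's units: 0.03 m is 0.48, 0.036 m is 0.576, 0.175 rad is 1.75.

drive_effector:
  deltas:
    - [0.032,[0.576,0,0],[0,0,1.75]]
    - [0.032,[0,0,0],[0,0,1.75]]
    - [0.032,[0,0,0],[0,0,1.75]]
    - [0.032,[0,0,0],[0,0,1.75]]
    - [0.032,[0,0,0],[0,0,1.75]]
    - [0.032,[0,0,0],[0,0,1.75]]
    - [0.032,[0,0,0],[0,0,1.75]]
    - [0.032,[0,0,0],[0,0,1.75]]
    - [0.032,[0,0,0],[0,0,1.73]]
    - [0.032,[0,0,0.48],[0,0,0]]

```text
t: 8.43
tool_pos: [0.5028, -0.1413, 0.169]
orientation: [0.002, 0.791, 0.612, 0.001]
ft_force: [0.7, -1.3, 0.2]
finger_gap: 0.0319
finger_force: 0.0
```

drive_effector:
  deltas:
    - [0.032,[0,0,0],[0,0,0]]
    - [0.032,[0,0,0],[0,0,0]]

```text
t: 8.68
tool_pos: [0.5008, -0.1406, 0.1677]
orientation: [-0.0, 0.79, 0.613, -0.0]
ft_force: [-0.2, 0.6, 0.9]
finger_gap: 0.0321
finger_force: 0.0
```

Run:
```python
from h import *
tool([.5,-.1404,.028],Rh(np.pi-.251-np.pi/2))
m=arm.camera_model("wrist");p,d=arm.grab_frame("wrist");cv2.imwrite("pics/w5.png",p)
print(proj(m,np.array([.5,-.1404,.045])))
```

```text
shift [-1.000e-04 -7.000e-04  1.397e-01]
rotvec [-0.0008 -0.0001  0.0002]
(np.float64(317.46412084549155), np.float64(234.7055964814703))
```

View pics/w5.png

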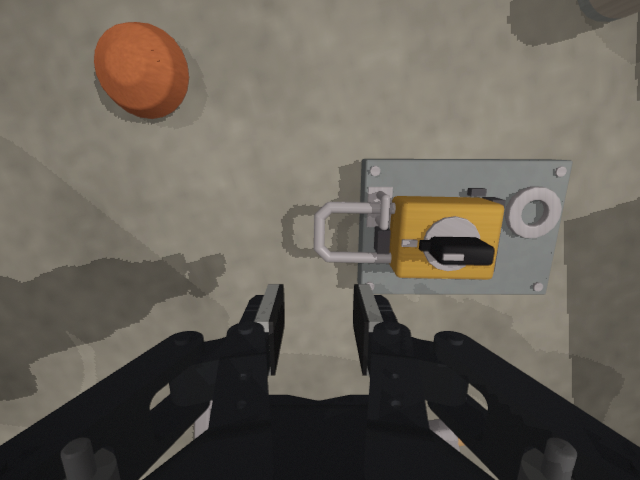

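The bow bar is at (320,232), centred between the fingers. Descend and grip it.

In the tool's units: 0.05 m is 0.8, 0.028 m is 0.448.

drive_effector:
  deltas:
    - [0.032,[0,0,0.8],[0,0,0]]
    - [0.032,[0,0,0.8],[0,0,0]]
    - [0.032,[0,0,0.448],[0,0,0]]
    - [0.032,[0,0,0.192],[0,0,0]]
    - [0.032,[0,0,0],[0,0,0]]
    - [0,[0,0,0],[0,0,0]]
    - [0,[0,0,0],[0,0,0]]
    - [0,[0,0,0],[0,0,0]]
  clamp_n: 40

```text
t: 9.72
tool_pos: [0.5013, -0.1409, 0.0289]
orientation: [0.001, 0.79, 0.613, 0.0]
ft_force: [-2.7, 0.2, 5.3]
finger_gap: 0.0076
finger_force: 41.7
```

```bash
python3 -c "
from h import *
p=D-.131*LX
tool([*p,.028])"
```

```text
shift [ 0.0002 -0.0351  0.0008]
```

In the tool's units: -0.006 m is -0.096, -0.005 m is -0.08.

drive_effector:
  deltas:
    - [0,[0,-0.096,0],[0,0,0]]
    - [0,[0,-0.096,0],[0,0,0]]
    - [0,[0,-0.096,0],[0,0,0]]
    - [0,[0,-0.096,0],[0,0,0]]
    - [0,[0,-0.08,0],[0,0,0]]
    - [0,[0,0,0],[0,0,0]]

```text
t: 10.48
tool_pos: [0.4715, -0.133, 0.0273]
orientation: [-0.001, 0.79, 0.613, -0.0]
ft_force: [0.6, -1.5, 2.4]
finger_gap: 0.0074
finger_force: 42.1
```

```bash
python3 -c "
from h import *
o=arm.get_obs();print((o['tool_pos'][:2]-D)@LX, o['ft_force'][:2]@LX)"
```

```text
-0.12664609020970471 0.9232853742563386
```

In the tool's units: -0.002 m is -0.032.

drive_effector:
  deltas:
    - [0,[0,-0.032,0],[0,0,0]]
    - [0,[0,-0.032,0],[0,0,0]]
    - [0,[0,0,0],[0,0,0]]

```text
t: 10.85
tool_pos: [0.4698, -0.1327, 0.0282]
orientation: [0.001, 0.79, 0.613, 0.001]
ft_force: [6.0, -1.0, 2.0]
finger_gap: 0.0075
finger_force: 41.8
```

```bash
python3 -c "
from h import *
o=arm.get_obs();print((o['tool_pos'][:2]-D)@LX, o['ft_force'][:2]@LX)"
```

```text
-0.1284363720754687 6.091326138465603
```

In the tool's units: -0.06 m is -0.96, -0.05 m is -0.8, -0.175 rad is -1.75.

drive_effector:
  deltas:
    - [0.032,[0,0.016,0],[0,0,0]]
    - [0.032,[0,0,0],[0,0,0]]
    - [0.032,[0,0,0],[0,0,0]]
    - [0.032,[0,0,-0.8],[0,0,0]]
    - [0.032,[0,0,-0.96],[0,0,0]]
    - [0.05,[0,0,-0.96],[0,0,-1.73]]
    - [0.06,[0,0,0],[0,0,-1.75]]
    - [0.07,[0,0,0],[0,0,-1.75]]
    - [0.08,[0,0,0],[0,0,-1.75]]
    - [0.08,[0,0,0],[0,0,-1.75]]

```text
t: 12.1
tool_pos: [0.4692, -0.1324, 0.1972]
orientation: [-0.001, 0.454, 0.891, -0.0]
ft_force: [0.1, 0.8, -0.5]
finger_gap: 0.0799
finger_force: 0.0
```

drive_effector:
  deltas:
    - [0.08,[0,0,0],[0,0,-1.75]]
    - [0.08,[0,0,0],[0,0,-1.75]]
    - [0.08,[0,0,0],[0,0,-1.75]]
    - [0.08,[0,0,0],[0,0,-1.75]]
    - [0.08,[-0.32,0,0],[0,0,0]]
    - [0.08,[-0.32,0,0],[0,0,0]]
    - [0.08,[0,0,0],[0,0,0]]
    - [0.08,[0,0,0],[0,0,0]]

```text
t: 13.1
tool_pos: [0.5076, -0.1421, 0.1971]
orientation: [-0.001, 0.124, 0.992, 0.0]
ft_force: [0.4, -0.2, 0.5]
finger_gap: 0.0796
finger_force: 0.0
```

Run:
```python
from h import *
import pickle
m=arm.camera_model("wrist");p,d=arm.grab_frame("wrist")
u,v=map(int,proj(m,np.array([*(D-.05*LX),.07])))
a=max(v-140,0);print(u-110,a);cv2.imwrite("pics/w6.png",cv2.resize(p[a:a+200,u-110:u+110],None,fx=3,fy=3,interpolation=2))
print([np.round(proj(m,np.array([*(D+s*LX),z])),1) for s,z in((-.098,.044),(-.128,.044),(0,.074),(0,.102))])
tool([*D,.16],Rh(np.pi-.251))
```

```text
208 137
[array([318.5, 217.6]), array([318.6, 184.1]), array([318.3, 331.7]), array([318.3, 349.9])]
shift [-0.0895 -0.0004  0.0372]
rotvec [ 0.0001 -0.0011  0.0022]
```

View pics/w6.png

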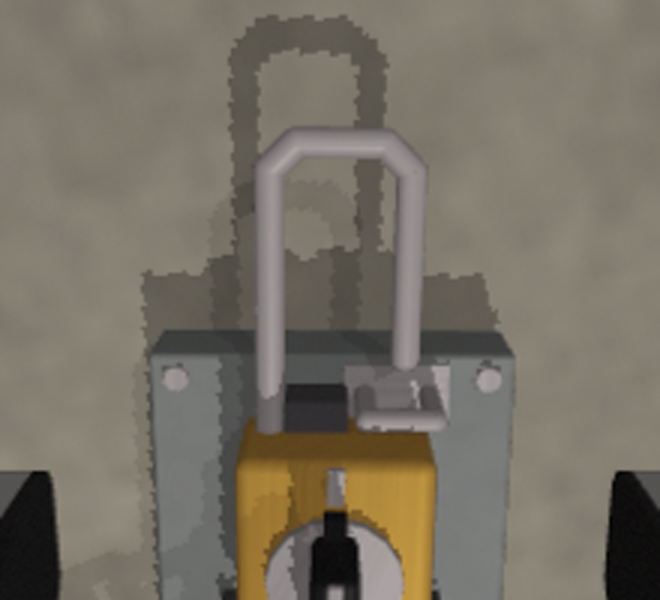

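The bow is at crop (340,142), i.e. pixel (321,184), against a prediction of 184.1 for fully open. The leg tip is clear of the staple. Now I grip the body.

In the tool's units: 0.05 m is 0.8, -0.045 m is -0.72, 0.002 rad is 0.02.

drive_effector:
  deltas:
    - [0.08,[-0.72,0,0.16],[0,0,0]]
    - [0.08,[-0.712,0,0.432],[0,0,0.02]]
    - [0.08,[0,0,0],[0,0,0]]
    - [0.08,[0,0,0.8],[0,0,0]]
    - [0.08,[0,0,0.64],[0,0,0]]
    - [0.08,[0,0,0.32],[0,0,0]]
    - [0.08,[0,0,0],[0,0,0]]

```text
t: 14.02
tool_pos: [0.5939, -0.164, 0.0502]
orientation: [-0.001, 0.125, 0.992, 0.0]
ft_force: [0.4, -0.1, 0.1]
finger_gap: 0.0799
finger_force: 0.0
```

```bash
python3 -c "
from h import *
tool([*D,.037],Rh(np.pi-.251))"
```

```text
shift [-0.0004 -0.0004  0.0132]
rotvec [ 0.0002 -0.002   0.0002]
```

In the tool's units: 0.008 m is 0.128, 0.005 m is 0.08.

drive_effector:
  deltas:
    - [0.08,[0,0,0.128],[0,0,0]]
    - [0.08,[0,0,0.08],[0,0,0]]
    - [0,[0,0,0],[0,0,0]]
    - [0,[0,0,0],[0,0,0]]
    - [0,[0,0,0],[0,0,0]]
    - [0,[0,0,0],[0,0,0]]
    - [0,[0,0,0],[0,0,0]]
  clamp_n: 100

```text
t: 14.9
tool_pos: [0.5958, -0.1647, 0.0386]
orientation: [0.001, 0.125, 0.992, -0.0]
ft_force: [-0.2, -0.2, 6.2]
finger_gap: 0.0585
finger_force: 109.4
```

drive_effector:
  deltas:
    - [0,[0,0,-0.128],[0,0,0]]
    - [0,[0,0,-0.192],[0,0,0]]
    - [0,[0,0,-0.24],[0,0,0]]
    - [0,[0,0,-0.32],[0,0,0]]
    - [0,[0,0,-0.4],[0,0,0]]
    - [0,[0,0,-0.4],[0,0,0]]
    - [0,[0,0,-0.48],[0,0,0]]
    - [0,[0,0,-0.32],[0,0,0]]
    - [0,[0,0,-0.224],[0,0,0]]
    - [0,[0,0,0],[0,0,0]]

```text
t: 16.15
tool_pos: [0.5956, -0.1646, 0.2078]
orientation: [0.001, 0.125, 0.992, -0.0]
ft_force: [-0.3, 1.2, -5.7]
finger_gap: 0.0583
finger_force: 110.1
```

drive_effector:
  deltas:
    - [0,[0,0,0],[0,0,0]]
    - [0,[0,0,0],[0,0,0]]
    - [0,[0,0,0],[0,0,0]]

```text
t: 16.52
tool_pos: [0.5947, -0.1643, 0.2056]
orientation: [-0.001, 0.125, 0.992, 0.0]
ft_force: [-0.2, -0.7, -5.2]
finger_gap: 0.0588
finger_force: 110.1
```

Run:
```python
from h import *
tool([*D,.207],Rh(np.pi-.251))
p,d=arm.grab_frame("wrist");q,e=arm.grab_frame("side")
m=arm.camera_model("side")
u,v=map(int,proj(m,np.array([*D,.22])));print(u,v)
c=cv2.resize(q[v-70:v+90,u-70:u+60],None,fx=3,fy=3,interpolation=2)
w=cv2.resize(p,(400,300));w=cv2.copyMakeBorder(w,0,180,0,0,0);cv2.imwrite("pics/fin.png",np.hstack([w,c]))
```

```text
shift [ 0.0004 -0.0003 -0.0014]
rotvec [ 0.0002 -0.0016  0.0002]
353 239
```

View pics/fin.png

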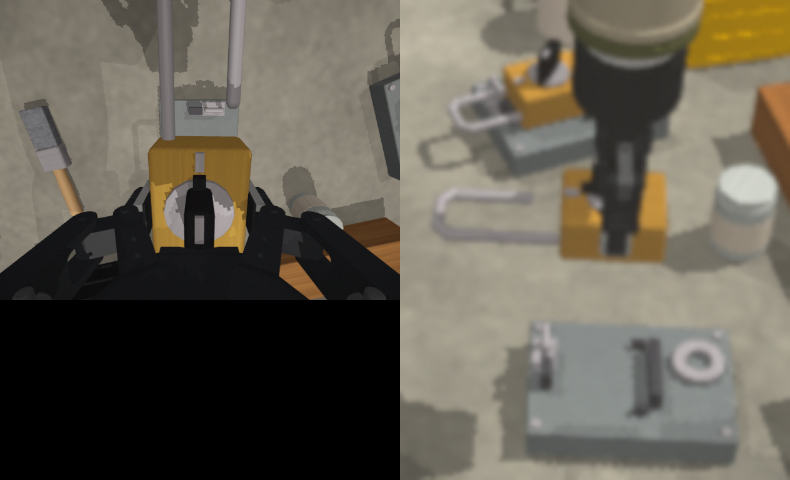

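The lock is off its station, held level with the shackle open and the pointer still at the rib. The tally is undisturbed. Handing in.

```bash
python3 -c "
from rig import arm
print(arm.hand_in())"
```

```text
the job is handed in; nothing more can be done
None
```

The job is handed in: the ring-tally station's padlock was dialled to the rib, its shackle pulled fully open, and it is held still and level, dial up, about 20 cm above the bench, at about 17 s of the 61 s allowed.

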